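# Seat the green-banded lens barrel in the sprung V-block and hold it down

### The arm

A 7-joint arm with a two-finger parallel gripper is mounted at the origin on the work surface. World frame = base frame: x ahead of the robot, y to its left, z up, the work surface at z = 0. Lengths are in m, angles in rad, forces in N, time in s.
With the tool pointing down it reaches from about 0.35 to 0.9 m from the base axis. Payload 7.2 kg.
Tool frame: the origin (TCP) lies midway between the tips of the shut fingers; the grasp point (between the pads) lies 19 mm behind it; z points along the fingers, y is the direction in which the jaws open and shut (so a half turn about z gives the same grasp; the last joint's range is limited). The gripper opens to 88 mm and grips with 3 to 60 N. Pads are 20 mm wide; open, the fingers measure 115 mm over their backs; the gripper's body (75 mm by 178 mm) begins 61 mm behind the grasp point.
Start: joints at [-1.247, 0.411, -0.013, 1.596, 0.006, 1.134, -0.082], TCP at [0.239, 0.578, 0.223] pointing down, gripper open.
Joint ranges: [-2.95, 2.95], [-0.29, 1.99], [-1.47, 1.44], [0.14, 2.54], [-1.03, 4.17], [0.13, 1.85], [-2.86, 2.86]. Speed limits (rad/s): [2.39, 2.39, 3.01, 3.01, 3.14, 3.14, 3.14].

### API

Orientations are given as a unit quaternion [w, x, y, z].
In Python, from rig import bot gives the robot as it stands. The module is installed in compiled form; this text tells all that it offers.
- The arm moves only by the shell command python3 -m handwheel 'ROWS' [FORCE]. ROWS is JSON, a list of rows, each a list of 3 entries, a list of its own where there are three numbers: the shift along the world's x, y, z in m, then the turn about the world's z in degrees, then the closure, from -1 (fully open) to 1 (shut). A call has 1 to 5 rows; each row is the pose to reach, as a shift and turn from the pose commanded when the call began; what a row does not reach only later rows make up. A row lasts 1/8 s, in which the tool goes at most 62.5 mm and 10.7 degrees, less where a joint would pass 70% of its speed; a pose out of reach is approached as far as the arm can. A call with a gripper value outside its range is refused whole. The fingers move at their own pace and stop on an object; FORCE is the grip in N (left out, the last holds). Time passes only in rows, so rows that repeat a pose let the fingers close. It gives the time, the measured TCP pose, the force and the opening at its end, in the units of the state.
- bot.read_state(): the state, without advancing time (a new reading comes with each control period).
- bot.read_camera(name): name is "scene" or "top"; returns a dict with "image" (384x512x3 uint8, blue, green, red), "mtx" (3x3 intrinsics, pixels), "R" (3x3) and "t" (3): a world point X has camera coordinates R X + t. Camera axes: x right, y down, z forward; pixel columns grow to the right and rows downward; lengths in m; the calibration is good to about 2 mm. A picture is of the moment at which its call begins. There is no depth.
- bot.job_done(): hands the job in, once; it reports no verdict.
Trained networks look in the newest picture that a camera, given by its name, has taken for a name from the list of things; names that differ only in an ending like _2 or _b are one class to them, and where a whole thing is asked for, a point or a joint stands for the part that bears it (a point fixed in the world has none). Each returns a list of dicts, best first, with "confidence" (0 to 1); they miss things now and then, are a little off and sometimes report something else, mostly with a low value. They report only what shows in the picture. A call takes as long as a camera call. They do not tell look-alikes from the thing itself.
- bot.silhouettes(camera, query): "region" (384x512 bool, what is visible of it) and "uv" ([column, row] in pixels, amid what is visible of it).
- bot.landmark_of(camera, query): "uv" ([column, row] in pixels: a listed point, or the origin of a listed thing).
The state is a dict: "time": time; "joints": joint angles; "qvel": joint speeds; "effort": joint torques, N m; "ee_pos": TCP position; "tcp_rot": TCP orientation; "ft_force": force on the tool from outside, world axes, zero at the start; "ft_torque": the same for the moment, N m; "finger_gap": finger opening in m.
Only numpy, scipy, OpenCV 4.12 (cv2) and the standard library are available. Lean on these libraries where they do the work, as an engineer would, in place of code of your own. Each camera call takes 0.05 s, during which the arm holds its last target.

### The job

Take the lens barrel with the green bands out of the blue tray, lay it lengthwise and centred in the groove of the spring-mounted V-block, and, gripping it or pressing on top of it, push it down so that it bears on both sloping faces and the V-block sinks about halfway through its spring travel, never to the bottom stop. Finish while still holding it pressed there, with the gripper touching the barrel and not the V-block; leave the yellow-banded barrel and everything else on the bench where they are.

Things in the scene. Friction and masses are not known exactly. Their poses are not given: they have to be found in the camera images.
- green_barrel: Lens barrel to seat: black cylinder, 30 mm diameter, 120 mm long, about 0.16 kg, green bands near one end (10 mm wide, centred 39 mm from the middle, and a thin one beyond), steel collar at the other. Origin at its centre; x along its axis to the banded end. Either end may point either way in the V. It starts in one of the tray's two rests (which one varies), its axis 40 mm above the table.
- yellow_barrel: An identical barrel with yellow bands, lying parallel in the other rest, 80 mm beside the green one. Same origin and axes. Leave it there.
- tray: Fixed blue tray 150 (x) by 170 mm (y), base 8 mm thick; origin under its centre, z up. Two rests run along its x, at y = +40 and -40 mm: each has two blocks 44 mm wide and 20 mm long, at x = -42 and +42 mm, 25 mm high with 6 mm ridges against rolling. Between the blocks 64 mm are free for fingers, down to the base.
- stage: Fixed base of the V-block: dark steel plate 180 (x) by 110 mm (y), 12 mm thick; origin under its centre, z up; groove along its x. Tray and stage may swap sides. On its -y edge (x = 0, y = -50 mm) stands a white scale plate 24 mm wide, 60 mm high over all; the V-block's red pointer is at its green mark at half travel.
- seat (a point): Where the centre of a seated, centred barrel lies (on its axis); on the V-block, sinks with it; 79 mm above the table when up. x along the groove, z up. Two 90-degree V saddles, 24 mm long, 46 mm wide, centred 38 mm either side of it along x; V apex 21 mm below, top edges 4 mm below it. Between the saddles 52 mm are free for fingers.
- vblock (a joint): How far the V-block has sunk, in m: 0 up, 0.012 at the bottom stop. It moves only straight down on a spring: with the barrel in it, 3 to 4 N more start it moving, then about 1 N for each mm. The barrel's own weight does not move it. Half travel is 0.006.
- carriage: The V-block itself: aluminium plate 130 (x) by 78 (y) by 10 mm, its top 40 mm above the table when up (39 mm below the seat point), with the two V saddles and their steel faces on it. Origin at the centre of its underside, 49 mm below the seat point; same axes.
- flank_left: The sloping steel faces of the V on the groove's +y side (both saddles); fixed to the V-block. Its origin is that of the V-block.
- flank_right: The same on the groove's -y side. Nothing gives sideways: a barrel held stiffly even 0.5 mm off the middle of the groove loads one side only, while a barrel let go in the V settles on both by itself and, pressed from above on its top line, loads both.
- dropper: Amber dropper bottle, 38 mm across, 85 mm high; origin under its centre. Bystander.
- jar: Clear specimen jar with white cap, 56 mm across, 70 mm high; origin under its centre. Bystander.
- chamber: Clear counting chamber, a slab 75 x 35 x 10 mm; origin under its centre. Bystander.
- slidebox: Orange slide box 85 x 50 x 32 mm; origin under its centre. Bystander.
- objective: Spare steel microscope objective standing upright, 32 mm across, 48 mm high; origin under its centre. Bystander.
- driver: Screwdriver lying on the bench, 170 mm long. Bystander.
Things that resemble listed ones, but are neither listed nor needed, are in the scene too. Of the things that look like the stage, the middle-sized one is meant. What is shaped like the green_barrel but purple or turquoise is not meant.

How it is judged:
On the way:
1. the green-banded barrel is lifted clear of the tray (height (world z) of green_barrel above 0.075 m and contact force between green_barrel and tray below 0.05 N and contact force between green_barrel and the fingers above 1 N), for 0.2 s.
At the end, for the whole second after the job is handed in: Green barrel in the V-block: within 0.06 rad of the groove, 12 mm of centre lengthwise, axis within 3 mm of the seat, over 2 N on each sloping face; V-block 3 to 9 mm down; fingers hold the barrel (over 2 N) and do not touch the V-block; all at rest, other objects within 20 mm of their starts (contact force between green_barrel and flank_left above 2 N and contact force between green_barrel and flank_right above 2 N and angle between the x axis of green_barrel and the x axis of seat, either way round below 0.06 rad and x of green_barrel in the frame of seat between -0.012 and 0.012 m and z of green_barrel in the frame of seat below 0.003 m and y of green_barrel in the frame of seat between -0.003 and 0.003 m and value of joint vblock between 0.003 and 0.009 m and contact force between the fingers and green_barrel above 2 N and contact force between each of the arm, the fingers and carriage below 0.3 N and linear speed of green_barrel below 0.02 m/s and distance of each of yellow_barrel, dropper, jar, chamber, slidebox, objective, driver from where it was at the start of the episode below 0.02 m); the arm keeps its last pose, push and grip.
It fails at once if the V-block is driven to its bottom stop (value of joint vblock above 0.0117 m).
It fails at once if the yellow-banded barrel or another bystander is moved more than 20 mm (distance of any of yellow_barrel, dropper, jar, chamber, slidebox, objective, driver from where it was at the start of the episode above 0.02 m).
It also fails if it takes over 61 s, if anything falls off the work surface, if the arm or the gripper's body presses on something with over 40 N, if the wrist force passes 120 N, or if a joint passes its speed limit or range.

## Working session

There is one attempt and no reset: what is moved stays moved. The work goes in short steps, Python scripts to look and compute and a shell command to move; the robot and the scene stay as the last step left them, time stands still between calls to the robot, and variables do not carry over. Pictures are saved under pics/ and viewed, and the job is handed in when it is done.

```bash
mkdir -p pics
python3 - <<'E'
from rig import bot
import cv2,numpy as np
s=bot.read_state(); print({k:np.round(v,3) for k,v in s.items()})
for n in("scene","top"):
    c=bot.read_camera(n); cv2.imwrite(f"pics/{n}0.png",c["image"]); print(n,c["mtx"],c["R"],c["t"])
E
```

```text
{'time': np.float64(0.0), 'joints': array([-1.247,  0.412, -0.013,  1.597,  0.006,  1.134, -0.082]), 'qvel': array([ 0.001,  0.001,  0.   ,  0.002,  0.002, -0.001,  0.001]), 'effort': array([-1.0000e-03, -5.8795e+01,  6.4100e-01, -2.9108e+01, -5.4000e-02,
        1.8000e-02,  0.0000e+00]), 'ee_pos': array([0.238, 0.577, 0.222]), 'tcp_rot': array([-0.   ,  0.195,  0.981, -0.001]), 'ft_force': array([-0.42 ,  0.594,  0.99 ]), 'ft_torque': array([-0.024,  0.006, -0.035]), 'finger_gap': np.float64(0.088)}
scene [[379.40689655   0.         252.52243988]
 [  0.         379.40689655 191.81324271]
 [  0.           0.           1.        ]] [[-0.38813373  0.92155857  0.00905536]
 [ 0.74849323  0.32094576 -0.58030312]
 [-0.53768959 -0.21845734 -0.81435023]] [ 0.18984108 -0.31456335  1.41667847]
top [[409.54829775   0.         248.98024743]
 [  0.         409.54829775 189.81194726]
 [  0.           0.           1.        ]] [[ 4.11922281e-04 -9.99913696e-01 -1.31313218e-02]
 [-9.88124159e-01  1.61072469e-03 -1.53649120e-01]
 [ 1.53657010e-01  1.30386678e-02 -9.88038216e-01]] [0.03134659 0.4870962  1.1350009 ]
```

View pics/scene0.png

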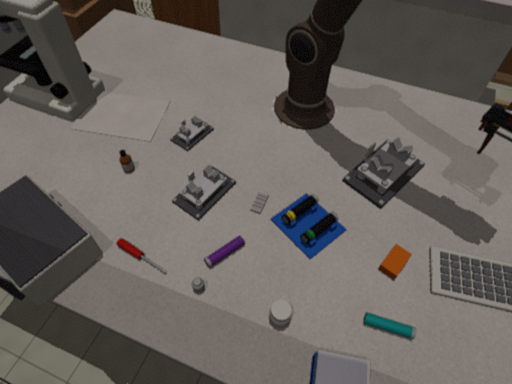

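View pics/top0.png

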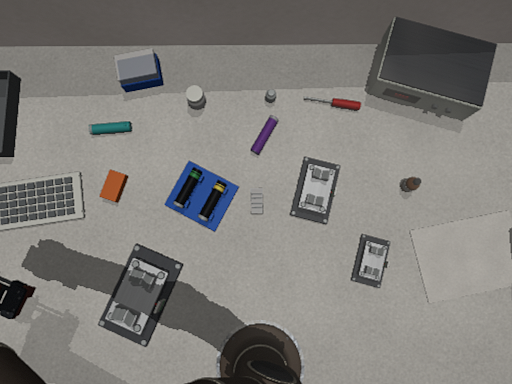

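```bash
cat > h.py <<'E'
from rig import bot
import cv2,numpy as np
def back(c,uv,z):
    uv=np.atleast_2d(uv).astype(float)
    d=np.linalg.inv(c["mtx"])@np.c_[uv,np.ones(len(uv))].T
    o=-c["R"].T@c["t"]; d=(c["R"].T@d).T
    return o+d*((z-o[2])/d[:,2])[:,None]
def proj(c,X):
    p=c["mtx"]@(c["R"]@np.atleast_2d(X).T+c["t"][:,None]); return (p[:2]/p[2]).T
def rect(c,z,x0,x1,y0,y1,s=2000):
    # rectified: col = (y1-y)*s, row=(x1-x)*s at height z
    W=int((y1-y0)*s);H=int((x1-x0)*s)
    w=np.array([[x1,y1,z],[x1,y0,z],[x0,y0,z],[x0,y1,z]])
    M=cv2.getPerspectiveTransform(proj(c,w).astype(np.float32),np.float32([[0,0],[W,0],[W,H],[0,H]]))
    return cv2.warpPerspective(c["image"],M,(W,H),flags=cv2.INTER_CUBIC)
E
python3 - <<'E'
from h import *
top=bot.read_camera("top"); sc=bot.read_camera("scene")
for n,c in(("top",top),("scene",sc)):
    for q in("stage","seat","tray","green_barrel","yellow_barrel"):
        for r in bot.landmark_of(n,q)[:5]:
            z={"stage":0,"seat":.079,"tray":0}.get(q,.04)
            print(n,q,round(r["confidence"],2),np.round(r["uv"],1),back(c,r["uv"],z)[0][:2].round(4))
    for r in bot.silhouettes(n,"stage")[:5]:
        ys,xs=np.nonzero(r["region"]); P=back(c,np.c_[xs,ys],.012)[:,:2]
        print(n,"stage sil",round(r["confidence"],2),np.round(r["uv"]),[np.round(v,3) for v in cv2.minAreaRect((P).astype(np.float32))])
print(back(top,[[316,190],[372,262],[140,295]],.03).round(3))
ims=[cv2.resize(top["image"][140:240,160:350],None,fx=4,fy=4,interpolation=cv2.INTER_CUBIC)]
cv2.imwrite("pics/crop_top.png",ims[0])
cv2.imwrite("pics/crop_scene.png",cv2.resize(sc["image"][150:265,165:355],None,fx=4,fy=4,interpolation=cv2.INTER_CUBIC))
E
```

```text
top stage 0.97 [365.8 257.1] [ 0.2968 -0.3042]
top stage 0.9 [313.6 188.4] [ 0.4969 -0.1593]
top stage 0.89 [139.9 293. ] [0.1953 0.3429]
top stage 0.36 [256.4 199.4] [0.4644 0.0097]
top stage 0.25 [330.2 101.8] [ 0.7644 -0.2162]
top seat 0.9 [322.  184.2] [ 0.4961 -0.1711]
top seat 0.76 [130.7 296.5] [0.1936 0.3456]
top seat 0.61 [376.2 260.2] [ 0.2893 -0.3105]
top tray 0.71 [202.8 197.1] [0.4714 0.168 ]
top green_barrel 0.98 [109.2 126.8] [0.6751 0.4424]
top green_barrel 0.93 [266.8 137.1] [ 0.6422 -0.0209]
top green_barrel 0.61 [186.8 186.5] [0.4967 0.2094]
top yellow_barrel 0.85 [214.  200.7] [0.4555 0.1307]
top yellow_barrel 0.23 [201.3 197.7] [0.4642 0.1671]
top stage sil 0.69 [368. 258.] [array([ 0.287, -0.317]), array([0.095, 0.137]), np.float64(75.039)]
top stage sil 0.67 [312. 188.] [array([ 0.492, -0.162]), array([0.119, 0.186]), np.float64(74.185)]
top stage sil 0.64 [140. 296.] [array([0.195, 0.339]), array([0.153, 0.248]), np.float64(66.755)]
scene stage 0.94 [205.4 195.7] [ 0.5022 -0.1535]
scene stage 0.71 [189.3 138.8] [ 0.3088 -0.3145]
scene stage 0.63 [381.9 171.8] [0.1898 0.3334]
scene seat 0.91 [202.2 182.3] [ 0.5095 -0.1522]
scene seat 0.88 [188.9 124.1] [ 0.3131 -0.3024]
scene seat 0.66 [391.7 152.6] [0.1729 0.338 ]
scene tray 0.62 [309.4 226.3] [0.4798 0.1782]
scene green_barrel 0.88 [224.3 251. ] [ 0.6685 -0.0077]
scene green_barrel 0.58 [387.2 324.2] [0.691  0.4378]
scene yellow_barrel 0.76 [299.4 207. ] [0.4534 0.1335]
scene yellow_barrel 0.24 [206.  180.2] [ 0.4732 -0.1621]
scene stage sil 0.83 [206. 192.] [array([ 0.49 , -0.174]), array([0.144, 0.186]), np.float64(75.199)]
scene stage sil 0.83 [190. 135.] [array([ 0.286, -0.326]), array([0.121, 0.146]), np.float64(73.547)]
scene stage sil 0.78 [380. 171.] [array([0.177, 0.334]), array([0.173, 0.295]), np.float64(66.905)]
[[ 0.487 -0.162  0.03 ]
 [ 0.284 -0.313  0.03 ]
 [ 0.193  0.334  0.03 ]]
```

```bash
ls pics
```

```text
crop_scene.png
crop_top.png
scene0.png
top0.png
```

View pics/crop_top.png

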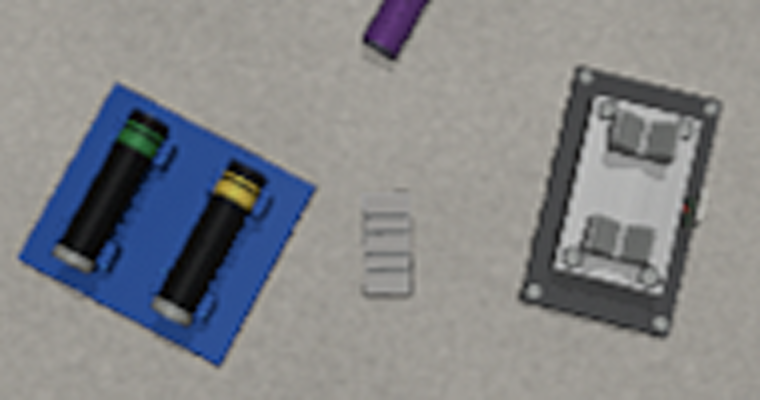

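View pics/crop_scene.png

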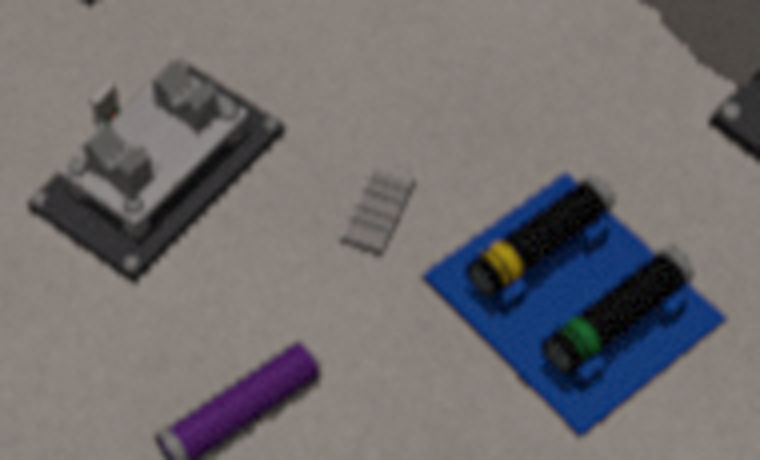

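```bash
cat > m.py <<'E'
from h import *
top=bot.read_camera("top"); sc=bot.read_camera("scene")
def rr(P):
    (cx,cy),(w,h),a=cv2.minAreaRect(P.astype(np.float32)*1000)
    if w<h: w,h,a=h,w,a+90
    return np.round([cx,cy,w,h,(a+90)%180-90],1)
for n,c in(("top",top),("scene",sc)):
    hsv=cv2.cvtColor(c["image"],cv2.COLOR_BGR2HSV)
    b=cv2.inRange(hsv,(105,150,50),(125,255,255))
    k,l,st,ce=cv2.connectedComponentsWithStats(b)
    for i in range(1,k):
        if st[i,4]>500:
            ys,xs=np.nonzero(l==i); P=back(c,np.c_[xs,ys],.008)[:,:2]; print(n,"tray",ce[i].round(),rr(P))
    for q,lo,hi in(("green",(50,80,30),(75,255,255)),("yellow",(20,120,80),(32,255,255))):
        m=cv2.inRange(hsv,lo,hi); k,l,st,ce=cv2.connectedComponentsWithStats(m)
        for i in range(1,k):
            if st[i,4]>15: print(n,q,ce[i].round(1),st[i,4],back(c,ce[i],.053)[0].round(4))
    for q in("green_barrel","yellow_barrel"):
        for r in bot.silhouettes(n,q)[:4]:
            ys,xs=np.nonzero(r["region"]); P=back(c,np.c_[xs,ys],.04)[:,:2]; print(n,q,np.round(r["uv"]),round(r["confidence"],2),rr(P))
    # mid stage dark plate
    im=rect(c,.012,.36,.64,-.30,-.04,2500); cv2.imwrite(f"pics/st_{n}.png",im)
    cv2.imwrite(f"pics/tr_{n}.png",rect(c,.04,.35,.60,.05,.29,2500))
E
python3 m.py
```

```text
top tray [202. 196.] [475.7 171.3 167.  147.3  62.2]
top green [194.8 174.3] 63 [0.5297 0.1853 0.053 ]
top yellow [218.9 187. ] 54 [0.4929 0.1161 0.053 ]
top green_barrel [264. 139.] 0.96 [650.8 -11.9 126.3  32.7 -30.3]
top green_barrel [183. 188.] 0.64 [496.3 208.6 119.5  30.5 -27.2]
top yellow_barrel [210. 200.] 0.55 [458.1 138.2 118.8  30.2 -27.5]
scene tray [308. 228.] [478.8 171.7 165.5 145.5  62.3]
scene green [310.4 233.6] 58 [0.5332 0.191  0.053 ]
scene yellow [290.8 214.1] 47 [0.4949 0.1202 0.053 ]
scene green_barrel [389. 327.] 0.87 [691.2 442.5 125.9  35.8 -85.4]
scene green_barrel [222. 249.] 0.71 [666.2  -8.7 120.5  31.6 -30.5]
scene green_barrel [318. 228.] 0.67 [493.4 205.9 131.6  32.4 -27.7]
scene yellow_barrel [301. 209.] 0.97 [455.5 136.1 133.3  33.2 -27.3]
```

View pics/st_top.png

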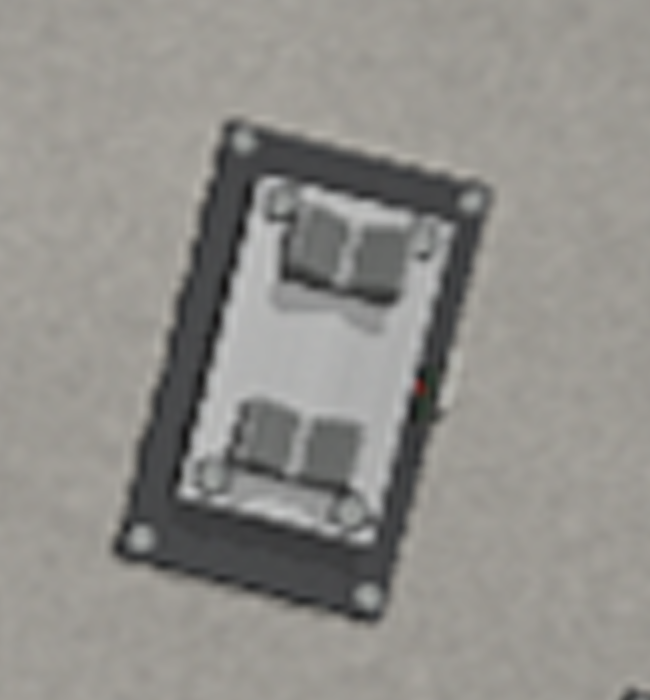

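View pics/st_scene.png

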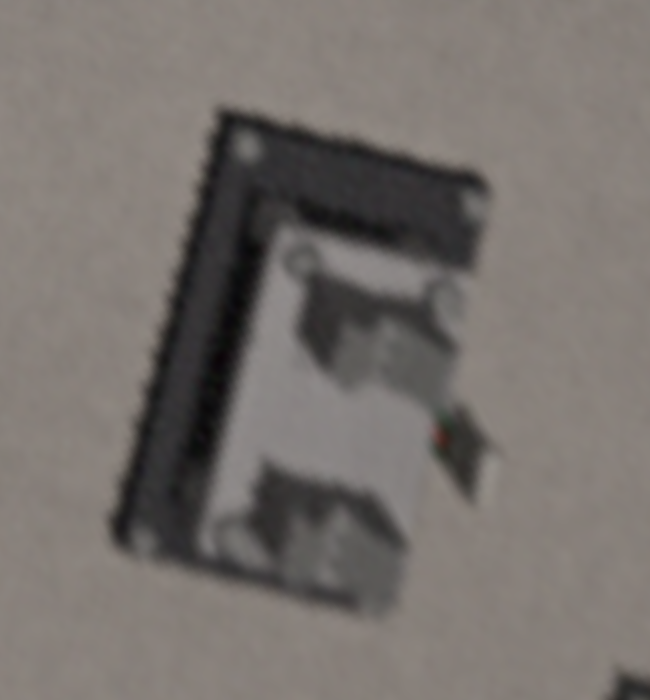

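Candidates: stage look-alikes in the top view are at (140,295), about 248x153 mm; (316,190), about 180x109 mm; and (372,262), about 137x95 mm. The middle-sized one at (316,190) is meant, and its size matches. The barrel shapes are purple (266,137), turquoise (110,127), yellow-banded (212,201) and green-banded in the tray (187,188). The last is the target, as the crop confirms.

```bash
python3 -m handwheel '[[[0.034,-0.049,0],-2,-0.36],[[0.068,-0.098,0],-5,-0.36],[[0.102,-0.147,0],-5,-0.36],[[0.136,-0.196,0],-5,-0.36],[[0.17,-0.245,0],-5,-0.36]]'; python3 -m handwheel '[[[0.034,-0.049,0],0,-0.36],[[0.068,-0.098,0],0,-0.36],[[0.0865,-0.126,0],0,-0.36],[[0.0865,-0.126,0],0,-0.36],[[0.0865,-0.126,-0.06],0,-0.36]]'
```

```text
time: 1.72
ee_pos: [0.4096, 0.331, 0.223]
tcp_rot: [0.0, 0.237, 0.971, 0.0]
ft_force: [0.8, 0.0, 0.4]
finger_gap: 0.0596
time: 2.35
ee_pos: [0.498, 0.209, 0.1657]
tcp_rot: [0.003, 0.237, 0.971, 0.004]
ft_force: [0.1, 1.1, -1.3]
finger_gap: 0.0596
```

```bash
python3 -m handwheel '[[[0,-0.001,-0.03],0,-0.36],[[0,-0.001,-0.065],0,-0.36],[[0,-0.001,-0.065],0,-0.36],[[0,-0.001,-0.065],0,-0.36]]'
python3 - <<'E'
from h import *
for n in("top","scene"):
    c=bot.read_camera(n); s=bot.read_state(); u=proj(c,s["ee_pos"])[0]; x,y=u.astype(int); print(n,u,s["ee_pos"])
    im=cv2.resize(c["image"][y-55:y+55,x-65:x+65],None,fx=5,fy=5,interpolation=cv2.INTER_CUBIC); cv2.circle(im,(325,275),4,(0,0,255),1); cv2.imwrite(f"pics/g1_{n}.png",im)
E
```

```text
time: 2.85
ee_pos: [0.4954, 0.2067, 0.0987]
tcp_rot: [0.0, 0.237, 0.972, 0.0]
ft_force: [-0.2, -0.3, 0.3]
finger_gap: 0.0597
top [184.25315339 183.30057898] [0.49582799 0.20663515 0.0991322 ]
scene [322.36864965 216.02561635] [0.49598076 0.20648724 0.09924827]
```

View pics/g1_top.png

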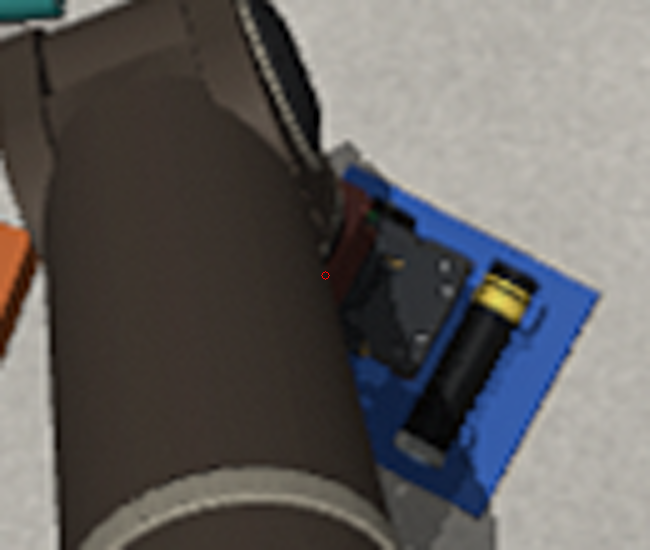

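View pics/g1_scene.png

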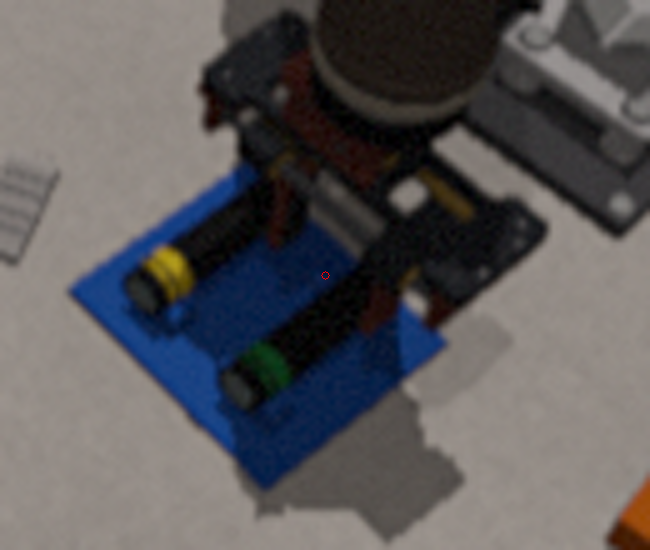

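The scene view shows the fingers at (275,230) and (375,310), straddling the green barrel and clear of the yellow one. I'll descend and grip.

```bash
python3 -m handwheel '[[[0,0,-0.03],0,-0.36],[[0,0,-0.06],0,-0.36],[[0,0,-0.077],0,-0.36],[[0,0,-0.077],0,-0.36]]' && python3 -m handwheel '[[[0,0,0],0,1],[[0,0,0],0,1],[[0,0,0],0,1],[[0,0,0],0,1],[[0,0,0],0,1]]' 25
```

```text
time: 3.45
ee_pos: [0.4949, 0.2055, 0.0204]
tcp_rot: [-0.0, 0.237, 0.971, -0.0]
ft_force: [0.1, -0.0, 0.4]
finger_gap: 0.0598
time: 4.08
ee_pos: [0.4955, 0.2058, 0.0211]
tcp_rot: [0.0, 0.237, 0.971, 0.0]
ft_force: [0.1, -0.0, 6.0]
finger_gap: 0.0294
```

```bash
python3 -m handwheel '[[[0,0,0.02],0,1],[[0,0,0.06],0,1],[[0,0,0.11],0,1],[[0,0,0.14],0,1],[[0,0,0.14],0,1]]'
python3 - <<'E'
from h import *
s=bot.read_state();print(s["ee_pos"],s["ft_force"],s["finger_gap"])
c=bot.read_camera("scene"); u=proj(c,s["ee_pos"])[0]; x,y=u.astype(int)
cv2.imwrite("pics/lift.png",cv2.resize(c["image"][y-55:y+65,x-75:x+75],None,fx=5,fy=5,interpolation=cv2.INTER_CUBIC)); print(x,y)
E
```

```text
time: 4.7
ee_pos: [0.4962, 0.2062, 0.1625]
tcp_rot: [0.001, 0.237, 0.971, 0.001]
ft_force: [-0.1, 0.9, -2.6]
finger_gap: 0.0294
[0.49624661 0.20616422 0.16248965] [-0.05949246  0.85254612 -2.58173104] 0.02942632780316984
326 203
```

View pics/lift.png

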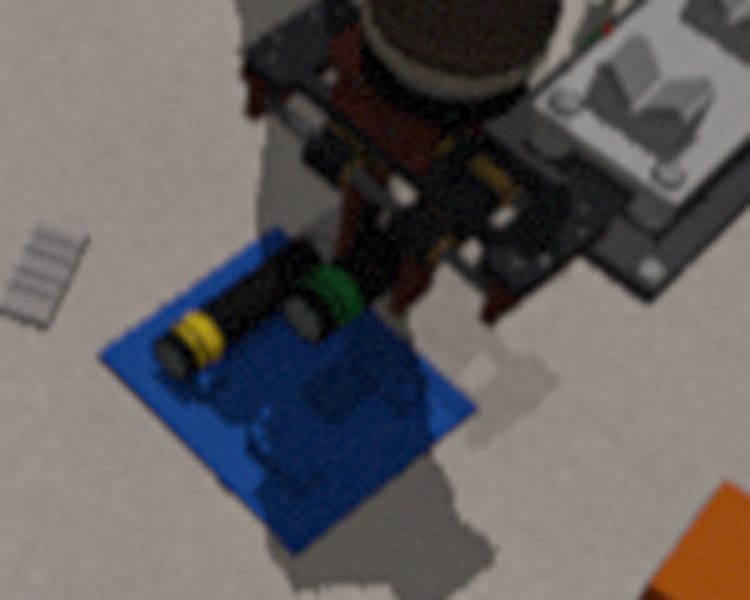

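```bash
python3 -m handwheel '[[[0,-0.04,0],4,1],[[-0.001,-0.1,0],9,1],[[-0.001,-0.16,0],13.6,1],[[-0.001,-0.22,0],13.6,1],[[-0.001,-0.27,0],13.6,1]]'; python3 -m handwheel '[[[0,-0.05,0],0,1],[[0,-0.085,0],0,1],[[0,-0.0975,0],0,1],[[0,-0.0975,0],0,1],[[0,-0.0975,0],0,1]]'
python3 - <<'E'
from h import *
for n in("top","scene"):
    c=bot.read_camera(n); s=bot.read_state(); u=proj(c,s["ee_pos"])[0]; x,y=u.astype(int); print(n,u,s["ee_pos"],s["ft_force"])
    im=cv2.resize(c["image"][y-55:y+55,x-65:x+65],None,fx=5,fy=5,interpolation=cv2.INTER_CUBIC);  cv2.imwrite(f"pics/s1_{n}.png",im)
E
```

```text
time: 5.38
ee_pos: [0.4926, -0.0667, 0.1587]
tcp_rot: [-0.002, 0.121, 0.993, -0.0]
ft_force: [1.4, -0.2, -1.4]
finger_gap: 0.0293
time: 6.0
ee_pos: [0.4942, -0.16, 0.16]
tcp_rot: [-0.001, 0.12, 0.993, 0.0]
ft_force: [-0.0, 0.6, -1.7]
finger_gap: 0.0297
top [322.81885547 179.60145558] [ 0.49427688 -0.15997088  0.16025131] [ 0.06958975 -0.23904049 -2.18224284]
scene [199.25100404 159.79940762] [ 0.49434815 -0.16014234  0.16042243] [ 0.31890225  0.3002234  -1.62064746]
```

View pics/s1_top.png

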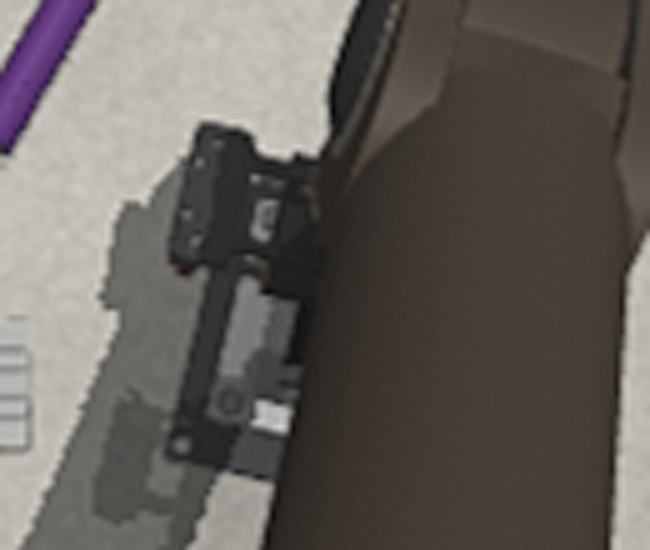

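View pics/s1_scene.png

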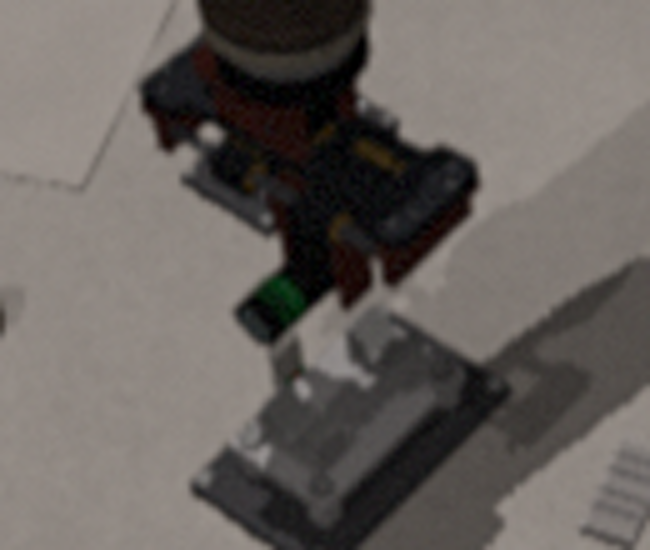

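Run:
```python
from h import *
c=bot.read_camera("top")
# slit ends in the rectified pic: apex line
for p in [(352,225),(347,290),(307,420),(300,470)]:
    w=[.64-p[1]/2500,-.04-p[0]/2500,.012]; X=back(c,proj(c,[w])[0],.06)[0]
    d=X[:2]-[.494,-.1615]; a=np.radians(-14); print(X.round(4),"along",(d@[np.cos(a),np.sin(a)]).round(4),"lat",(d@[-np.sin(a),np.cos(a)]).round(4))
```

```text
[ 0.5402 -0.1728  0.06  ] along 0.0475 lat 0.0002
[ 0.5152 -0.1709  0.06  ] along 0.0229 lat -0.004
[ 0.4653 -0.1556  0.06  ] along -0.0293 lat -0.0012
[ 0.4461 -0.1529  0.06  ] along -0.0485 lat -0.0032
```

```bash
python3 -m handwheel '[[[0,-0.0025,-0.03],0,1],[[0,-0.0025,-0.06],0,1],[[0,-0.0025,-0.085],0,1],[[0,-0.0025,-0.09],0,1],[[0,-0.0025,-0.09],0,1]]'
python3 - <<'E'
from h import *
for n in("scene",):
    c=bot.read_camera(n); s=bot.read_state(); u=proj(c,s["ee_pos"])[0]; x,y=u.astype(int); print(n,u,s["ee_pos"],s["ft_force"],s["ft_torque"])
    im=cv2.resize(c["image"][y-45:y+45,x-55:x+55],None,fx=6,fy=6,interpolation=cv2.INTER_CUBIC);  cv2.imwrite(f"pics/s2_{n}.png",im)
E
```

```text
time: 6.78
ee_pos: [0.4945, -0.164, 0.071]
tcp_rot: [0.0, 0.12, 0.993, 0.0]
ft_force: [0.6, -0.2, -2.3]
finger_gap: 0.0294
scene [201.09592847 178.90121349] [ 0.49480898 -0.16425545  0.07147844] [ 0.32936731 -0.3593125  -1.70986931] [ 0.03435139 -0.00324041  0.00695729]
```

View pics/s2_scene.png

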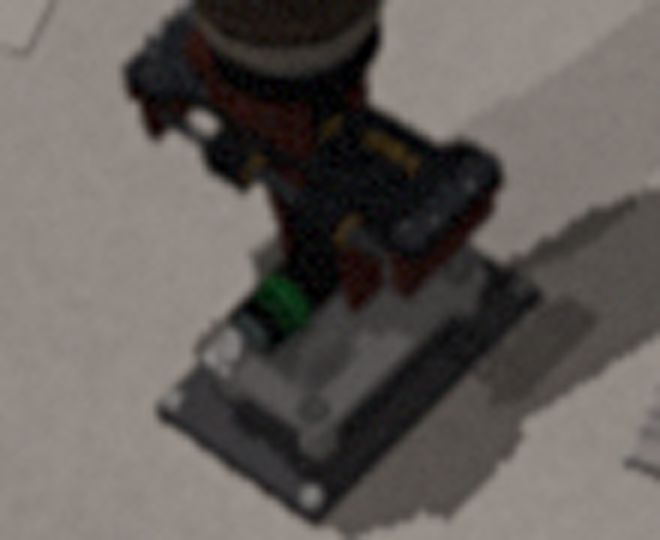

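```bash
python3 -m handwheel '[[[0,0.001,-0.003],0,1],[[0,0.001,-0.006],0,1],[[0,0.001,-0.006],0,1]]';python3 -m handwheel '[[[0,0,-0.002],0,1],[[0,0,-0.002],0,1]]';python3 -m handwheel '[[[0,0,-0.002],0,1],[[0,0,-0.002],0,1]]'
```

```text
time: 7.2
ee_pos: [0.4941, -0.1633, 0.0647]
tcp_rot: [-0.0, 0.121, 0.993, 0.0]
ft_force: [-0.0, -0.2, -2.0]
finger_gap: 0.0298
time: 7.45
ee_pos: [0.494, -0.1634, 0.0625]
tcp_rot: [-0.0, 0.121, 0.993, -0.0]
ft_force: [-0.1, 0.2, -0.6]
finger_gap: 0.0295
time: 7.7
ee_pos: [0.4943, -0.1638, 0.0609]
tcp_rot: [0.0, 0.121, 0.993, -0.0]
ft_force: [-1.3, -0.7, 1.3]
finger_gap: 0.0298
```

```bash
python3 -m handwheel '[[[0,0,0],0,0.1],[[0,0,0],0,0.1],[[0,0,0],0,0.1],[[0,0,0],0,0.1]]';python3 -m handwheel '[[[0,0,0.01],0,0.1],[[0,0,0.04],0,0.1],[[0,0,0.07],0,0.1],[[0,0,0.07],0,1],[[0,0,0.07],0,1]]'
python3 - <<'E'
from h import *
c=bot.read_camera("scene"); s=bot.read_state(); u=proj(c,s["ee_pos"])[0]; x,y=u.astype(int); print(u,s["ee_pos"],s["ft_force"],s["finger_gap"])
im=cv2.resize(c["image"][y-30:y+65,x-55:x+55],None,fx=6,fy=6,interpolation=cv2.INTER_CUBIC);  cv2.imwrite(f"pics/s3_scene.png",im)
c=bot.read_camera("top"); cv2.imwrite("pics/s3_top.png",cv2.resize(c["image"][130:250,260:390],None,fx=5,fy=5,interpolation=cv2.INTER_CUBIC))
E
```

```text
time: 8.2
ee_pos: [0.4942, -0.1632, 0.0606]
tcp_rot: [-0.0, 0.12, 0.993, 0.0]
ft_force: [0.2, 0.3, -0.1]
finger_gap: 0.0396
time: 8.82
ee_pos: [0.494, -0.1632, 0.1306]
tcp_rot: [0.0, 0.12, 0.993, 0.0]
ft_force: [0.3, -0.4, -0.0]
finger_gap: 0.0233
[199.55399604 166.22038756] [ 0.49366075 -0.16311387  0.13010656] [-0.37078694 -0.10005798  0.84270789] 0.018877470090259387
```

View pics/s3_scene.png

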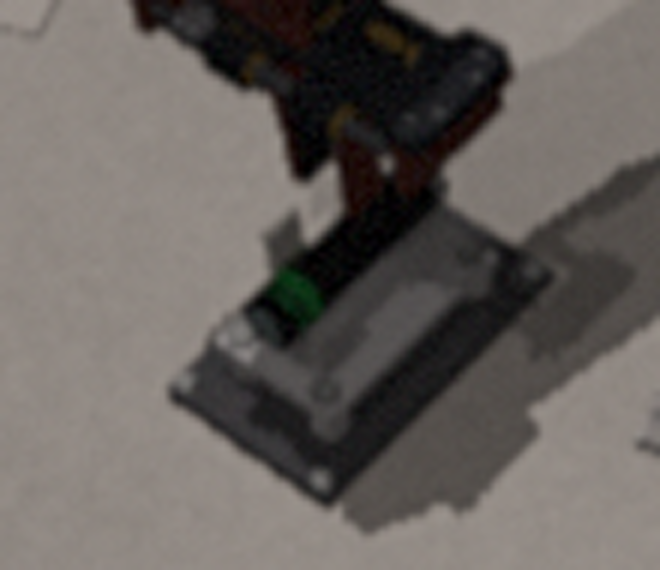

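View pics/s3_top.png

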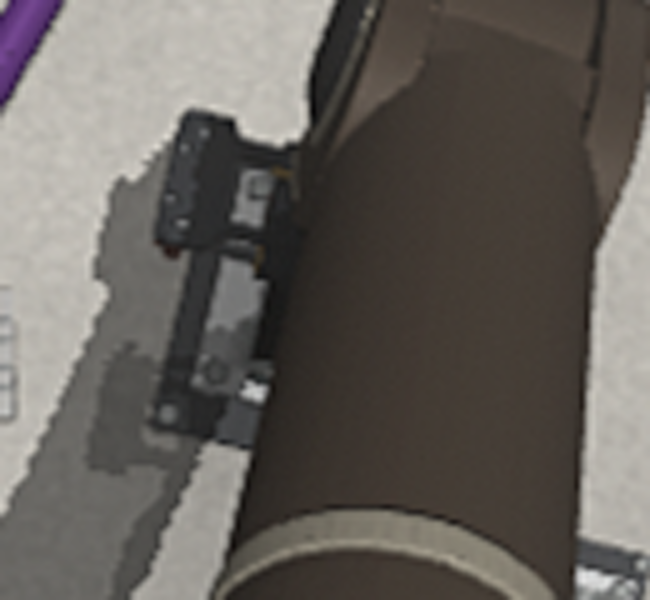

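The barrel is lying in the V. I'll move the arm aside for a clear look at its centring.

```bash
python3 -m handwheel '[[[0,0.05,0.05],0,1],[[0,0.1,0.05],0,1],[[0,0.15,0.05],0,1],[[0,0.2,0.05],0,1],[[0,0.2,0.05],0,1]]'
python3 - <<'E'
from h import *
for n in("top","scene"):
    c=bot.read_camera(n)
    cv2.imwrite(f"pics/s4_{n}.png",rect(c,.079,.38,.62,-.28,-.05,2500))
    for r in bot.silhouettes(n,"green_barrel")[:4]:
        ys,xs=np.nonzero(r["region"]); P=back(c,np.c_[xs,ys],.079)[:,:2]; print(n,np.round(r["uv"]),round(r["confidence"],2),[np.round(v,4) for v in cv2.minAreaRect((P*1000).astype(np.float32))])
    for r in bot.landmark_of(n,"seat")[:3]: print(n,"seat",r["confidence"],back(c,r["uv"],.079)[0].round(4))
    hsv=cv2.cvtColor(c["image"],cv2.COLOR_BGR2HSV); m=cv2.inRange(hsv,(50,80,30),(75,255,255)); k,l,st,ce=cv2.connectedComponentsWithStats(m)
    for i in range(1,k):
        if st[i,4]>15: print(n,"green",ce[i].round(1),st[i,4],back(c,ce[i],.092)[0].round(4))
E
```

```text
time: 9.55
ee_pos: [0.4935, 0.0409, 0.1797]
tcp_rot: [-0.001, 0.117, 0.993, 0.0]
ft_force: [-0.8, -0.3, -0.2]
finger_gap: -0.0
top [316. 187.] 0.94 [array([ 495.8281, -161.3971]), array([ 34.1236, 130.3246]), np.float64(76.2039)]
top [110. 127.] 0.65 [array([661.1416, 426.8971]), array([ 33.0624, 123.2368]), np.float64(6.3714)]
top [273. 122.] 0.64 [array([679.8538, -36.995 ]), array([37.0461, 23.0082]), np.float64(19.4514)]
top seat 0.84 [0.1889 0.3475 0.079 ]
top seat 0.81 [ 0.4952 -0.1686  0.079 ]
top seat 0.74 [ 0.2869 -0.3181  0.079 ]
top green [322.6 169.8] 56 [ 0.534  -0.1717  0.092 ]
scene [200. 179.] 0.78 [array([ 491.8433, -163.4045]), array([ 37.304 , 132.4867]), np.float64(73.7136)]
scene [224. 250.] 0.61 [array([683.953 ,   3.8733]), array([ 33.4798, 119.4529]), np.float64(60.6307)]
scene [388. 325.] 0.57 [array([706.3566, 433.2188]), array([ 31.0726, 118.1229]), np.float64(4.6894)]
scene seat 0.85 [ 0.2998 -0.2987  0.079 ]
scene seat 0.75 [ 0.4969 -0.1508  0.079 ]
scene seat 0.62 [0.1552 0.3412 0.079 ]
scene green [192.9 184.6] 64 [ 0.5355 -0.1674  0.092 ]
```

View pics/s4_top.png

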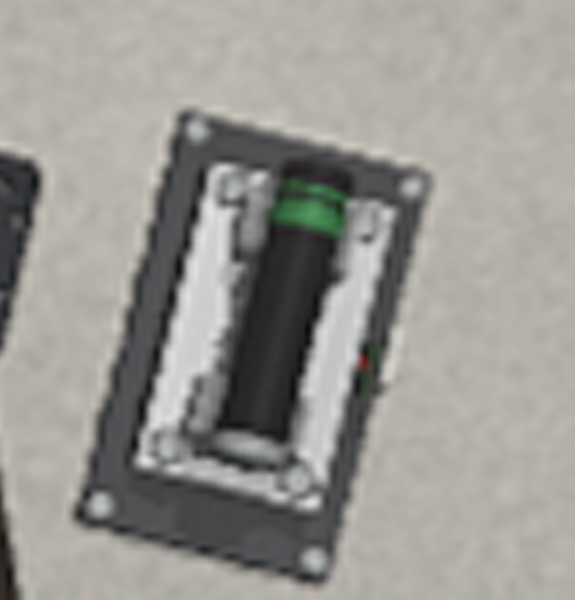

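View pics/s4_scene.png

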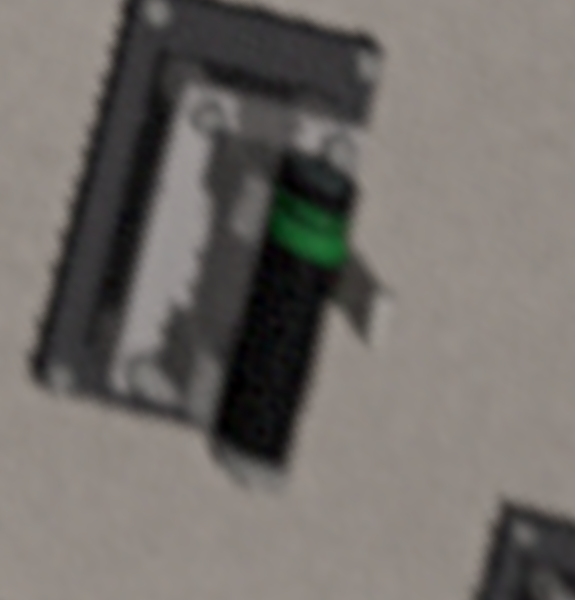

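The barrel sits parallel to the groove, centred at about (0.494,-0.162). I'll return above it with shut fingers and press down in small steps.

```bash
python3 -m handwheel '[[[0,-0.05,0],0,1],[[0,-0.1,0],0,1],[[0,-0.15,0],0,1],[[0,-0.199,0],0,1],[[0,-0.199,-0.03],0,1]]'; python3 -m handwheel '[[[0,0,-0.02],0,1],[[0,0,-0.05],0,1],[[0,0,-0.05],0,1],[[0,0,-0.05],0,1]]'; python3 -m handwheel '[[[0,0,-0.002],0,1],[[0,0,-0.002],0,1],[[0,0,-0.002],0,1]]'
```

```text
time: 10.48
ee_pos: [0.4947, -0.1685, 0.1522]
tcp_rot: [0.003, 0.125, 0.992, -0.001]
ft_force: [-0.8, 1.5, -0.4]
finger_gap: 0.0009
time: 10.98
ee_pos: [0.4944, -0.1631, 0.1015]
tcp_rot: [0.0, 0.121, 0.993, -0.0]
ft_force: [0.7, 0.4, -0.2]
finger_gap: 0.0003
time: 11.35
ee_pos: [0.4944, -0.1623, 0.0991]
tcp_rot: [0.0, 0.12, 0.993, 0.0]
ft_force: [-0.3, -0.2, -0.7]
finger_gap: 0.0007
```

```bash
python3 -m handwheel '[[[0,0,-0.003],0,1],[[0,0,-0.003],0,1],[[0,0,-0.003],0,1]]'; python3 -m handwheel '[[[0,0,-0.002],0,1],[[0,0,-0.002],0,1],[[0,0,-0.002],0,1]]';python3 -m handwheel '[[[0,0,-0.001],0,1],[[0,0,-0.001],0,1],[[0,0,-0.001],0,1]]'
```

```text
time: 11.72
ee_pos: [0.4941, -0.1624, 0.0956]
tcp_rot: [-0.0, 0.121, 0.993, -0.0]
ft_force: [1.5, 0.5, 0.7]
finger_gap: 0.0004
time: 12.1
ee_pos: [0.4944, -0.1624, 0.0939]
tcp_rot: [0.0, 0.121, 0.993, 0.0]
ft_force: [-0.8, 1.0, 3.3]
finger_gap: 0.0009
time: 12.48
ee_pos: [0.4944, -0.1624, 0.0928]
tcp_rot: [0.0, 0.121, 0.993, -0.0]
ft_force: [-0.1, 0.0, 5.4]
finger_gap: 0.0004
```

```bash
python3 -m handwheel '[[[0,0,-0.001],0,1],[[0,0,-0.002],0,1],[[0,0,-0.002],0,1],[[0,0,-0.002],0,1]]'; python3 -m handwheel '[[[0,0,-0.001],0,1],[[0,0,-0.0025],0,1],[[0,0,-0.0025],0,1],[[0,0,-0.0025],0,1]]'
python3 - <<'E'
from h import *
F=[];Z=[]
for n in("scene","top","scene","top"):
    c=bot.read_camera(n); s=bot.read_state(); F.append(s["ft_force"]);Z.append(s["ee_pos"])
    if n=="scene": cv2.imwrite("pics/p1_scene.png",cv2.resize(c["image"][140:225,150:260],None,fx=7,fy=7,interpolation=cv2.INTER_CUBIC))
    else: cv2.imwrite("pics/p1_top.png",cv2.resize(c["image"][140:240,260:380],None,fx=6,fy=6,interpolation=cv2.INTER_CUBIC))
print(np.mean(F,0).round(2),np.mean(Z,0).round(4))
E
```

```text
time: 12.98
ee_pos: [0.4943, -0.1625, 0.0909]
tcp_rot: [0.0, 0.121, 0.993, 0.0]
ft_force: [-0.9, 0.2, 6.7]
finger_gap: 0.0008
time: 13.48
ee_pos: [0.4944, -0.1624, 0.0886]
tcp_rot: [0.0, 0.121, 0.993, 0.0]
ft_force: [-2.2, 1.0, 9.7]
finger_gap: 0.0006
[-0.92  0.44  9.05] [ 0.4944 -0.1624  0.0886]
```

View pics/p1_scene.png

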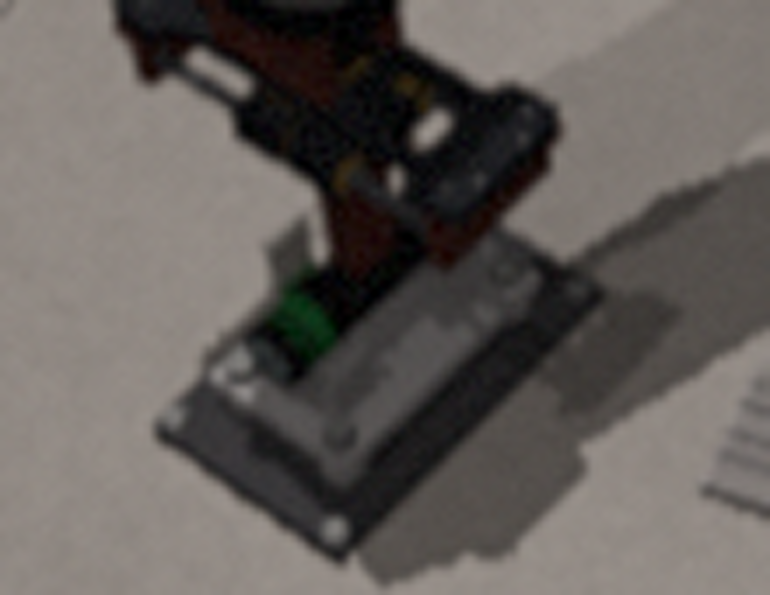

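```bash
python3 -m handwheel '[[[0,0,0],0,1],[[0,0,0],0,1],[[0,0,0],0,1],[[0,0,0],0,1],[[0,0,0],0,1]]'
python3 - <<'E'
from h import *
c=bot.read_camera("scene"); cv2.imwrite("pics/fin_scene.png",c["image"])
hsv=cv2.cvtColor(c["image"],cv2.COLOR_BGR2HSV)
for q,lo,hi,z in(("green",(50,80,30),(75,255,255),.086),("yellow",(20,120,80),(32,255,255),.053)):
    k,l,st,ce=cv2.connectedComponentsWithStats(cv2.inRange(hsv,lo,hi))
    for i in range(1,k):
        if st[i,4]>15: print(q,ce[i].round(1),back(c,ce[i],z)[0].round(4))
s=bot.read_state(); print(s["ee_pos"],s["ft_force"],s["ft_torque"])
bot.job_done()
E
```

```text
time: 14.3
ee_pos: [0.4943, -0.1624, 0.0886]
tcp_rot: [0.0, 0.121, 0.993, 0.0]
ft_force: [-1.9, 0.5, 9.5]
finger_gap: 0.0005
green [192.9 185.3] [ 0.5342 -0.1688  0.086 ]
yellow [290.7 214.4] [0.4958 0.1204 0.053 ]
[ 0.49437399 -0.16240344  0.08860894] [-2.30402039 -0.07223166  8.68608015] [ 0.12876556  0.33959143 -0.00110425]
the job is handed in; nothing more can be done
```

View pics/fin_scene.png

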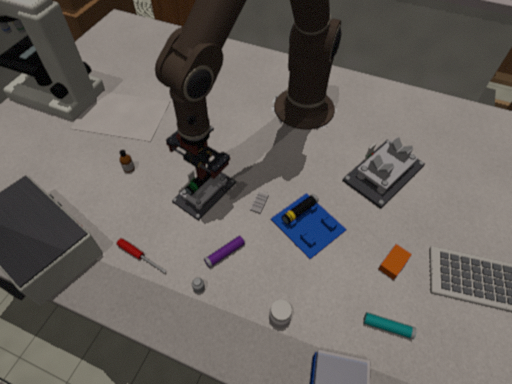

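I took the green-banded barrel from the tray, laid it in the V of the middle-sized stage and let it settle. I then pressed on its top line with the shut fingers and handed the job in at about 14 s, still pressing. No verdict is reported.

**Sink:** the fingertips stood at z = 0.0886 m, against about 0.094 m at first contact, so the V-block is about 5.4 mm down. The upward force of about 9 N agrees with the spring figures given. The arm hid the pointer on the scale, so I could not confirm the half-travel mark by eye.

**Position:** with the arm moved aside before pressing, the barrel looked parallel to the groove and centred at about (0.494, -0.162) m. The two cameras differed by about 4 mm along the groove, inside the 12 mm allowed. After pressing, I checked only the green band, which had moved by at most about 2 mm.

**Other checks:**
- The yellow band stayed within about 1 mm of its start, and the other objects look unmoved in the last picture.
- A sideways force of about 2 N, mostly along the groove, showed on the tool at the end.
- Forces on the two sloping faces could not be measured separately.

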